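Point out what was left open

TASK

Show a colleague what still has to be closed: point at the loose screw cap lying on the bench, then at the reagent bottle that stands without a cap, then at the shallow dish of white powder that has no lid, and finish still pointing at that dish. Point from above, with the fingertips a few centimetres over the middle of the thing, keep still there for at least a second each time, and keep clear of everything else on the way: do not point at the capped bottles or the lidded dishes. Touch, move or lift nothing.

Things in the scene. Friction and masses are not known exactly. Their poses are not given: they have to be found in the camera images.
- screw_cap: loose white plastic screw cap, a ribbed disc 55 mm across and 22 mm high, lying flat on the bench in the near row, top face up; origin at the centre of its underside, z up
- screw_cap_top (a point): centre of the cap's top face, 22 mm above the bench
- bottle_open: white plastic reagent bottle with a narrower bare neck and no cap, 70 x 94 mm and 176 mm high, the lowest of the three bottles in the row behind the dishes; origin at the centre of its underside, z up
- bottle_open_top (a point): centre of that bottle's open mouth, 176 mm above the bench
- weighing_dish: round shallow clear glass dish with a heap of white powder, no lid, 95 mm across and 13 mm high, in the near row; origin at the centre of its underside, z up
- weighing_dish_top (a point): point on the dish's axis at rim height, 13 mm above the bench
- bottle_a: capped white reagent bottle, 70 x 98 mm and 213 mm high, in the bottle row, not to be pointed at; origin at the centre of its underside
- bottle_b: capped white reagent bottle, 70 x 84 mm and 195 mm high, in the bottle row, not to be pointed at; origin at the centre of its underside
- petri_1: plain pale translucent petri dish with its flat lid on, seen from above an even disc, 91 mm across and 15 mm high, in the near row, not to be pointed at; origin at the centre of its underside
- petri_2: a second such petri dish with its lid on, same size, in the near row, not to be pointed at; origin at the centre of its underside
- pack_2: small carton standing at the right, 27 x 62 mm, 76 mm high; origin at the centre of its underside
- dropper_bottle: small dropper bottle at the right, 37 mm across, 133 mm high; origin at the centre of its underside

How it is judged:
On the way, in this order (a step that is already met when the one before it is completed fails the run):
1. the hand points at the loose screw cap from above and dwells (horizontal distance between the grasp point and screw_cap_top below 0.025 m and z of the grasp point in the frame of screw_cap_top between 0 and 0.1 m), for 0.8 s.
2. then it points at the mouth of the uncapped bottle and dwells (horizontal distance between the grasp point and bottle_open_top below 0.03 m and z of the grasp point in the frame of bottle_open_top between 0 and 0.1 m), for 0.8 s.
At the end, for the whole second after the job is handed in: The hand stays over the open dish: the grasp point between the fingers (about 2 cm behind the fingertips) within 35 mm of the dish's axis and under 100 mm above its rim; every loose thing is at rest within 6 mm of where it stood (horizontal distance between the grasp point and weighing_dish_top below 0.035 m and z of the grasp point in the frame of weighing_dish_top between 0 and 0.1 m and distance of each of screw_cap, bottle_open, weighing_dish, bottle_a, bottle_b, petri_1, petri_2, pack_2, dropper_bottle from where it was at the start of the episode below 0.006 m and linear speed of each of screw_cap, bottle_open, weighing_dish below 0.02 m/s); the robot touches nothing.
It fails at once if the robot touches something (contact force between any of the fingers, the arm and anything else above 0.5 N).
It fails at once if a capped bottle or a lidded dish is pointed at (grasp point within 20 mm of its axis and 40 mm of its top) ((horizontal distance between the grasp point and bottle_a below 0.02 m and z of the grasp point in the frame of bottle_a below 0.253 m) or (horizontal distance between the grasp point and bottle_b below 0.02 m and z of the grasp point in the frame of bottle_b below 0.235 m) or (horizontal distance between the grasp point and petri_1 below 0.02 m and z of the grasp point in the frame of petri_1 below 0.055 m) or (horizontal distance between the grasp point and petri_2 below 0.02 m and z of the grasp point in the frame of petri_2 below 0.055 m)).
It fails at once if something is lifted or pushed away (distance of any of screw_cap, bottle_open, weighing_dish, bottle_a, bottle_b, petri_1, petri_2, pack_2, dropper_bottle from where it was at the start of the episode above 0.01 m).
It also fails if it takes over 48 s, if anything falls off the work surface, if the arm or the gripper's body presses on something with over 40 N, if the wrist force passes 120 N, or if a joint passes its speed limit or range.

ROBOT

A 6-joint arm with a two-finger parallel gripper is mounted at the origin on a cart in front of the work surface, level with it; the furniture and walls round the work are solid. World frame = base frame: x ahead of the robot, y to its left, z up, the work surface at z = 0. Lengths are in m, angles in rad, forces in N, time in s.
With the tool pointing down it reaches from about 0.25 to 0.725 m from the base axis. Payload 4 kg.
Tool frame: the origin (TCP) lies between the finger pads; the fingertips stand 11 mm ahead of it and the grasp point (between the pads) lies 8 mm behind it (bot.tip_extent is the distance from the TCP to the fingertips, in m); z points along the fingers, y is the line along which they close (so a half turn about z gives the same grasp; the last joint's range is limited). The gripper opens to 85 mm and grips with 20 to 120 N. Pads are 22 mm wide; open, the fingers measure 114 mm over their backs; the gripper's body (76 mm by 85 mm) begins 54 mm behind the grasp point. The pads swing forward as they close: fully open they stand 13 mm farther back than shut.
Start: joints at [1.173, 0.241, 0.005, 1.335, 0, 1.571], TCP at [0.194, 0.461, 0.242] pointing down, gripper open.
Joint ranges: [-2.72, 2.72], [-1.05, 1.87], [-1.09, 1.28], [-1.99, 2.15], [-1.42, 1.44], [-3.14, 3.14]. Speed limits (rad/s): [2.79, 2.79, 3.14, 3.14, 3.14, 3.14].

INTERFACE

Orientations are given as a unit quaternion [x, y, z, w].
In Python, from workcell import bot gives the robot as it stands. The module is installed in compiled form; this text tells all that it offers.
- The arm moves only by the tool drive_tool, never from a script. Its argument "rows" is a list of rows, each an object of numbers: "dx", "dy", "dz": the shift along the tool's x, y, z in units of 50 mm (1.0 is 50 mm); "wx", "wy", "wz": the turn, a rotation vector about the tool's x, y, z in units of 5 degrees (1.0 is 5 degrees); "hand": the finger opening in mm, from 0 to 85.4. A call has 1 to 20 rows; each row is the pose to reach, as a shift and turn from the pose commanded when the call began, along the tool's axes at that moment; what a row does not reach only later rows make up. A row lasts 1/10 s, in which the tool goes at most 50 mm and 8.59 degrees, less where a joint would pass 70% of its speed; a pose out of reach is approached as far as the arm can. A call with a gripper value outside its range is refused whole. The fingers move at their own pace and stop on an object; the grip force is fixed at half the most. Time passes only in rows, so rows that repeat a pose let the fingers close. It gives the time, the measured TCP pose, the force, the opening and the grip force at its end, in the units of the state.
- bot.get_obs(): the state, without advancing time (a new reading comes with each control period).
- bot.camera(name): name is "side" or "top"; returns the picture (400x640x3 uint8, red, green, blue); there is no depth.
- bot.get_calibration(name): a dict with "vfov" (degrees; the focal length in pixels is half the picture's height over the tangent of half this angle, whatever the lens; pixels are square), "cx", "cy" (the principal point, pixels), "origin" and "rotation" of the camera in the world. Camera axes: x right, y up, looking along -z (the intrinsics and any distortion apply to the point x, -y, -z); pixel columns grow to the right and rows downward; lengths in m; the calibration is good to about 2 mm. A picture is of the moment at which its call begins. get_calibration takes no time and is no camera call.
- bot.job_done(): hands the job in; it is judged then, once.
Trained networks look in the newest picture that a camera, given by its name, has taken for a name from the list of things; names that differ only in an ending like _2 or _b are one class to them, and where a whole thing is asked for, a point or a joint stands for the part that bears it (a point fixed in the world has none). Each returns a list of dicts, best first, with "score" (0 to 1); they miss things now and then, are a little off and sometimes report something else, mostly with a low value. They report only what shows in the picture. A call takes as long as a camera call.
- bot.look_for(camera, thing): "extent" ([centre column, centre row, width, height] in pixels, round what is visible of it).
- bot.outline_of(camera, thing): "region" (400x640 bool, what is visible of it) and "extent" ([centre column, centre row, width, height] in pixels, round what is visible of it).
The state is a dict: "clock": time; "joint_pos": joint angles; "joint_vel": joint speeds; "tau": joint torques, N m; "eef_pos": TCP position; "tool_rot": TCP orientation; "ft_force": force on the tool from outside, world axes, zero at the start; "ft_torque": the same for the moment, N m; "grip_width": finger opening in m; "grasp_force": force on a finger pad.
Only numpy, scipy, OpenCV 4.12 (cv2) and the standard library are available. Lean on these libraries where they do the work, as an engineer would, in place of code of your own. Each camera call takes 0.05 s, during which the arm holds its last target. There are 200 camera calls.

## Working session

There is one attempt and no reset: what is moved stays moved. The work goes in short steps, Python scripts to look and compute and a tool call to move; the robot and the scene stay as the last step left them, time stands still between calls to the robot, and variables do not carry over. Pictures are saved under pics/ and viewed, at most 10 in all, crops included, and the job is handed in when it is done.

Besides the shell and the picture viewer there is one more tool, called after "Request:" as name([rows], argument=value, ...), one row to a line, values as JSON. drive_tool: Moves the arm, as the interface text tells. Its arguments: {"type":"object","properties":{"rows":{"type":"array","items":{"type":"object","properties":{"dx":{"type":"number"},"dy":{"type":"number"},"dz":{"type":"number"},"wx":{"type":"number"},"wy":{"type":"number"},"wz":{"type":"number"},"hand":{"type":"number"}}}}},"required":["rows"]}

```bash
mkdir -p pics; python3 - <<'E'
from workcell import bot
import cv2,numpy as np
for n in("top","side"):
    cv2.imwrite(f"pics/{n}0.png",bot.camera(n)[:,:,::-1]); c=bot.get_calibration(n)
    print(n,{k:(np.round(v,4).tolist()) if not isinstance(v,(str,dict)) else v for k,v in c.items()})
    for t in("screw_cap","bottle_open","weighing_dish","bottle_a","petri_1","pack_2","dropper_bottle"):
        print(t,[(round(d["score"],2),np.round(d["extent"]).tolist()) for d in bot.look_for(n,t)])
o=bot.get_obs();print(o["clock"],o["eef_pos"],o["tool_rot"],o["grip_width"])
E
```

```text
top {'vfov': 57.719, 'cx': 319.302, 'cy': 192.5799, 'origin': [0.5066, -0.0856, 1.0541], 'rotation': [0.0202, -0.011, -0.7031, 0.7107]}
screw_cap [(0.56, [219.0, 231.0, 24.0, 17.0])]
bottle_open [(0.7, [224.0, 163.0, 47.0, 32.0])]
weighing_dish [(0.58, [329.0, 234.0, 29.0, 37.0])]
bottle_a [(0.93, [291.0, 157.0, 44.0, 40.0]), (0.8, [373.0, 170.0, 42.0, 33.0])]
petri_1 [(0.74, [379.0, 233.0, 33.0, 29.0]), (0.62, [259.0, 225.0, 33.0, 32.0]), (0.28, [227.0, 167.0, 50.0, 36.0])]
pack_2 [(0.65, [441.0, 204.0, 30.0, 12.0]), (0.51, [223.0, 164.0, 46.0, 31.0])]
dropper_bottle [(0.77, [444.0, 155.0, 25.0, 15.0])]
side {'vfov': 56.5875, 'cx': 316.6847, 'cy': 199.6952, 'origin': [0.5652, -1.0382, 0.5229], 'rotation': [0.5611, -0.0028, -0.0045, 0.8277]}
screw_cap [(0.51, [281.0, 202.0, 14.0, 9.0])]
bottle_open [(0.55, [328.0, 187.0, 15.0, 52.0]), (0.31, [333.0, 237.0, 33.0, 83.0])]
weighing_dish [(0.87, [269.0, 244.0, 32.0, 18.0]), (0.23, [339.0, 196.0, 22.0, 70.0])]
bottle_a [(0.72, [333.0, 238.0, 36.0, 81.0]), (0.71, [339.0, 195.0, 27.0, 66.0])]
petri_1 [(0.89, [262.0, 272.0, 35.0, 21.0]), (0.81, [281.0, 218.0, 25.0, 14.0])]
pack_2 [(0.93, [292.0, 309.0, 18.0, 50.0])]
dropper_bottle [(0.93, [359.0, 297.0, 18.0, 58.0])]
0.8 [0.19371827 0.46096132 0.24233178] [1.97601088e-01 9.80282515e-01 3.67054022e-05 1.60029456e-05] 0.08561699466928828
```

View pics/top0.png

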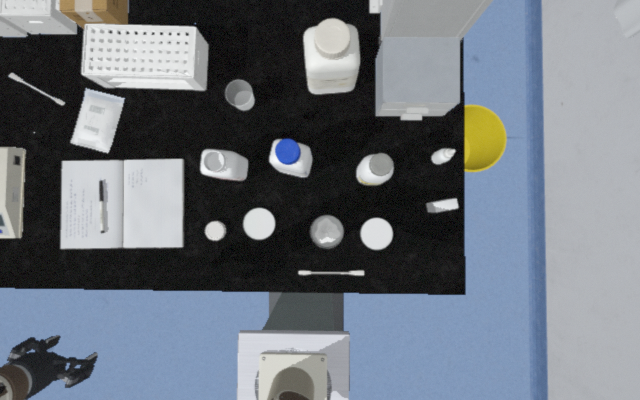

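View pics/side0.png

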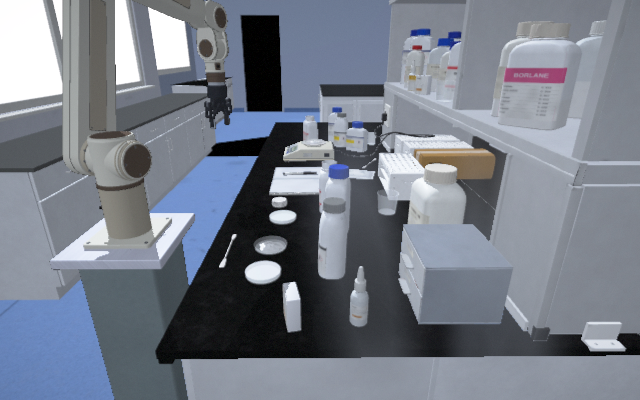

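The top view shows the cap at (215,231), the dish with powder at (327,232), and the petri dishes at (259,224) and (377,234). The bottles are open at about (213,161), blue-capped at (288,151) and grey-capped at (380,165). I'll check these on an enlargement and project them to the bench frame.

```bash
cat >h.py <<'E'
from workcell import bot
import numpy as np
from scipy.spatial.transform import Rotation as R
def at(n,u,v,z):
    c=bot.get_calibration(n);f=200/np.tan(np.radians(c["vfov"]/2))
    d=R.from_quat(c["rotation"]).apply([(u-c["cx"])/f,-(v-c["cy"])/f,-1]);o=np.array(c["origin"])
    return (o+d*(z-o[2])/d[2])
def px(n,p):
    c=bot.get_calibration(n);f=200/np.tan(np.radians(c["vfov"]/2))
    q=R.from_quat(c["rotation"]).inv().apply(np.array(p)-c["origin"]);return c["cx"]-f*q[0]/q[2],c["cy"]+f*q[1]/q[2]
E
python3 - <<'E'
from h import *
import cv2
im=cv2.imread("pics/top0.png")
cv2.imwrite("pics/crop.png",cv2.resize(im[130:270,190:390],None,fx=4,fy=4,interpolation=cv2.INTER_CUBIC))
cv2.imwrite("pics/crop_side.png",cv2.resize(cv2.imread("pics/side0.png")[140:290,240:390],None,fx=4,fy=4,interpolation=cv2.INTER_CUBIC))
for t in("screw_cap","weighing_dish","petri_1","bottle_open","bottle_a"):
    for d in bot.outline_of("top",t):
        v,u=np.nonzero(d["region"]);print(t,round(d["score"],2),u.mean().round(1),v.mean().round(1),len(u),at("top",u.mean(),v.mean(),.018).round(3))
for n,u,v,z in(("cap",215,230.5,.022),("open",213,161,.176),("dish",327,232,.013),("p",259,224,.015),("p",377,234,.015),("a",288,151,.213),("b",380,165,.195)):print(n,at("top",u,v,z).round(3))
E
```

```text
screw_cap 0.59 215.5 229.7 323 [0.443 0.224 0.018]
weighing_dish 0.78 326.9 231.5 861 [ 0.442 -0.095  0.018]
petri_1 0.87 376.4 233.1 802 [ 0.439 -0.235  0.018]
petri_1 0.62 258.9 223.2 767 [0.463 0.1   0.018]
bottle_open 0.92 223.8 164.2 1228 [0.631 0.204 0.018]
bottle_a 0.86 290.6 157.0 1250 [0.654 0.012 0.018]
bottle_a 0.65 215.4 230.3 246 [0.441 0.224 0.018]
cap [0.441 0.224 0.022]
open [0.62  0.186 0.176]
dish [ 0.44  -0.095  0.013]
p [0.461 0.1   0.015]
p [ 0.436 -0.237  0.015]
a [ 0.64  -0.     0.213]
b [ 0.612 -0.217  0.195]
```

View pics/crop.png

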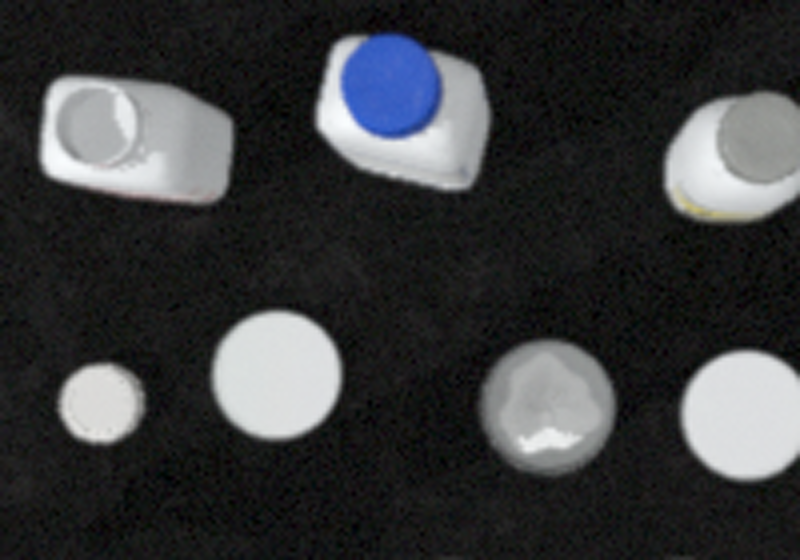

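View pics/crop_side.png

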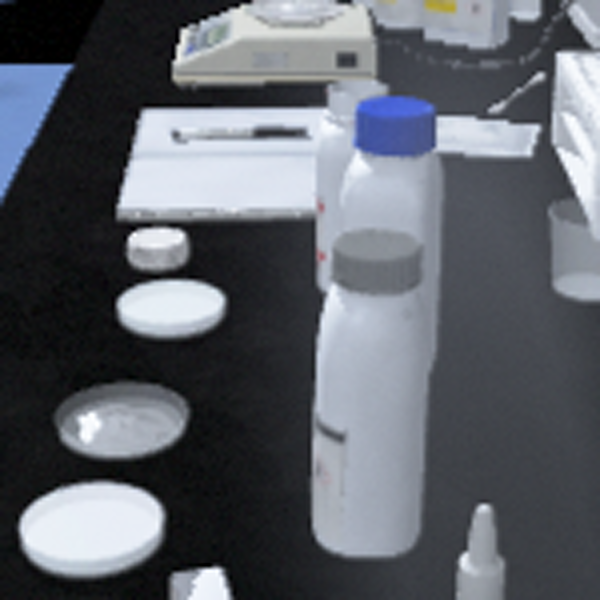

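The crops confirm it: the open mouth is at (214,161), the cap at (215,231), and the powder dish at (327,232). The other two bottles have caps and both petri dishes have even lids. First I'll move over the cap at travel height, closing the fingers on the way.

Request:
drive_tool([
  {"dx": -0.6,"dy": -0.25,"hand": 0},
  {"dx": -1.2,"dy": -0.5,"hand": 0},
  {"dx": -1.9,"dy": -0.73,"hand": 0},
  {"dx": -2.6,"dy": -1.0,"hand": 0},
  {"dx": -3.3,"dy": -1.27,"hand": 0},
  {"dx": -4.0,"dy": -1.54,"hand": 0},
  {"dx": -4.7,"dy": -1.8,"hand": 0},
  {"dx": -5.3,"dy": -2.04,"hand": 0},
  {"dx": -5.8,"dy": -2.23,"hand": 0},
  {"dx": -6.2,"dy": -2.38,"hand": 0},
  {"dx": -6.4,"dy": -2.46,"hand": 0},
  {"dx": -6.4,"dy": -2.46,"hand": 0},
  {"dx": -6.4,"dy": -2.46,"hand": 0},
  {"dx": -6.4,"dy": -2.46,"hand": 0},
])

```text
invalid input at $.rows[0]: expected keys dx, dy, dz, wx, wy, wz, hand
```

Request:
drive_tool([
  {"dx": -0.6,"dy": -0.25,"dz": 0,"wx": 0,"wy": 0,"wz": 0,"hand": 0},
  {"dx": -1.2,"dy": -0.5,"dz": 0,"wx": 0,"wy": 0,"wz": 0,"hand": 0},
  {"dx": -1.9,"dy": -0.73,"dz": 0,"wx": 0,"wy": 0,"wz": 0,"hand": 0},
  {"dx": -2.6,"dy": -1.0,"dz": 0,"wx": 0,"wy": 0,"wz": 0,"hand": 0},
  {"dx": -3.3,"dy": -1.27,"dz": 0,"wx": 0,"wy": 0,"wz": 0,"hand": 0},
  {"dx": -4.0,"dy": -1.54,"dz": 0,"wx": 0,"wy": 0,"wz": 0,"hand": 0},
  {"dx": -4.7,"dy": -1.8,"dz": 0,"wx": 0,"wy": 0,"wz": 0,"hand": 0},
  {"dx": -5.3,"dy": -2.04,"dz": 0,"wx": 0,"wy": 0,"wz": 0,"hand": 0},
  {"dx": -5.8,"dy": -2.23,"dz": 0,"wx": 0,"wy": 0,"wz": 0,"hand": 0},
  {"dx": -6.2,"dy": -2.38,"dz": 0,"wx": 0,"wy": 0,"wz": 0,"hand": 0},
  {"dx": -6.4,"dy": -2.46,"dz": 0,"wx": 0,"wy": 0,"wz": 0,"hand": 0},
  {"dx": -6.4,"dy": -2.46,"dz": 0,"wx": 0,"wy": 0,"wz": 0,"hand": 0},
  {"dx": -6.4,"dy": -2.46,"dz": 0,"wx": 0,"wy": 0,"wz": 0,"hand": 0},
  {"dx": -6.4,"dy": -2.46,"dz": 0,"wx": 0,"wy": 0,"wz": 0,"hand": 0},
])

```text
clock: 2.45
eef_pos: [0.4404, 0.2243, 0.2423]
tool_rot: [0.197, 0.98, 0.0, -0.0]
ft_force: [0.2, -0.6, -0.1]
grip_width: 0.0002
grasp_force: 0.0
```

Request:
drive_tool([
  {"dx": 0,"dy": 0,"dz": 0.6,"wx": 0,"wy": 0,"wz": 0,"hand": 0},
  {"dx": 0,"dy": 0,"dz": 1.2,"wx": 0,"wy": 0,"wz": 0,"hand": 0},
  {"dx": 0,"dy": 0,"dz": 1.9,"wx": 0,"wy": 0,"wz": 0,"hand": 0},
  {"dx": 0,"dy": 0,"dz": 2.5,"wx": 0,"wy": 0,"wz": 0,"hand": 0},
  {"dx": 0,"dy": 0,"dz": 3.0,"wx": 0,"wy": 0,"wz": 0,"hand": 0},
  {"dx": 0,"dy": 0,"dz": 3.3,"wx": 0,"wy": 0,"wz": 0,"hand": 0},
  {"dx": 0,"dy": 0,"dz": 3.5,"wx": 0,"wy": 0,"wz": 0,"hand": 0},
  {"dx": 0,"dy": 0,"dz": 3.5,"wx": 0,"wy": 0,"wz": 0,"hand": 0},
  {"dx": 0,"dy": 0,"dz": 3.5,"wx": 0,"wy": 0,"wz": 0,"hand": 0},
  {"dx": 0,"dy": 0,"dz": 3.5,"wx": 0,"wy": 0,"wz": 0,"hand": 0},
  {"dx": 0,"dy": 0,"dz": 3.5,"wx": 0,"wy": 0,"wz": 0,"hand": 0},
  {"dx": 0,"dy": 0,"dz": 3.5,"wx": 0,"wy": 0,"wz": 0,"hand": 0},
  {"dx": 0,"dy": 0,"dz": 3.5,"wx": 0,"wy": 0,"wz": 0,"hand": 0},
  {"dx": 0,"dy": 0,"dz": 3.5,"wx": 0,"wy": 0,"wz": 0,"hand": 0},
  {"dx": 0,"dy": 0,"dz": 3.5,"wx": 0,"wy": 0,"wz": 0,"hand": 0},
  {"dx": 0,"dy": 0,"dz": 3.5,"wx": 0,"wy": 0,"wz": 0,"hand": 0},
  {"dx": 0,"dy": 0,"dz": 3.5,"wx": 0,"wy": 0,"wz": 0,"hand": 0},
  {"dx": 0,"dy": 0,"dz": 3.5,"wx": 0,"wy": 0,"wz": 0,"hand": 0},
  {"dx": 0,"dy": 0,"dz": 3.5,"wx": 0,"wy": 0,"wz": 0,"hand": 0},
  {"dx": 0,"dy": 0,"dz": 3.5,"wx": 0,"wy": 0,"wz": 0,"hand": 0},
])

```text
clock: 4.45
eef_pos: [0.441, 0.2236, 0.0673]
tool_rot: [0.198, 0.98, -0.0, -0.0]
ft_force: [-0.1, 0.3, 0.3]
grip_width: -0.0001
grasp_force: 0.0
```

```bash
python3 - <<'E'
from h import *
import cv2
a=bot.camera("top");b=bot.camera("side")
cv2.imwrite("pics/cap1.png",np.hstack([cv2.resize(a[120:280,170:370],(400,320),interpolation=2),cv2.resize(b[120:280,200:400],(400,320),interpolation=2)])[:,:,::-1])
E
```

```text
(no output)
```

View pics/cap1.png

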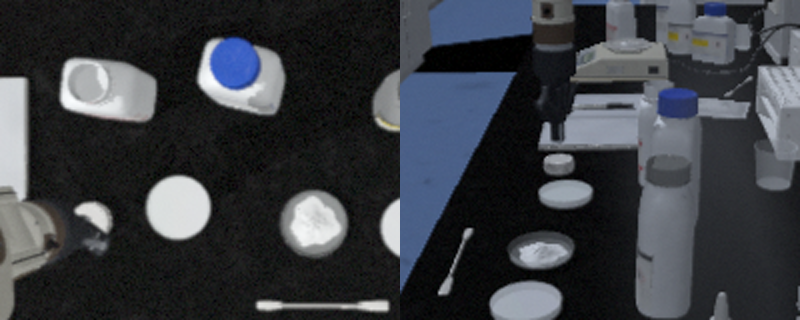

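The side view (right) has the fingertips straight above the cap, but in the top view (left) they look a little nearer the base. I'll check the projections.

```bash
python3 - <<'E'
from h import *
import cv2
for z in(.056,.067,.075,.13):print(z,[np.round(px(n,[.441,.2236,z]),1) for n in("top","side")])
for c in((.441,.224,.022),(.441,.224,0)):print([np.round(px(n,c),1) for n in("top","side")])
a=bot.camera("top")
cv2.imwrite("pics/cap2.png",cv2.resize(a[200:280,160:260],None,fx=7,fy=7,interpolation=2)[:,:,::-1])
E
```

```text
0.056 [array([211.3, 231.3]), array([278.7, 190.6])]
0.067 [array([210. , 231.5]), array([278.6, 187.7])]
0.075 [array([209.1, 231.7]), array([278.5, 185.6])]
0.13 [array([202.3, 233.1]), array([277.9, 171. ])]
[array([214.9, 230.5]), array([279. , 199.3])]
[array([217.1, 230.1]), array([279.3, 204.8])]
```

View pics/cap2.png

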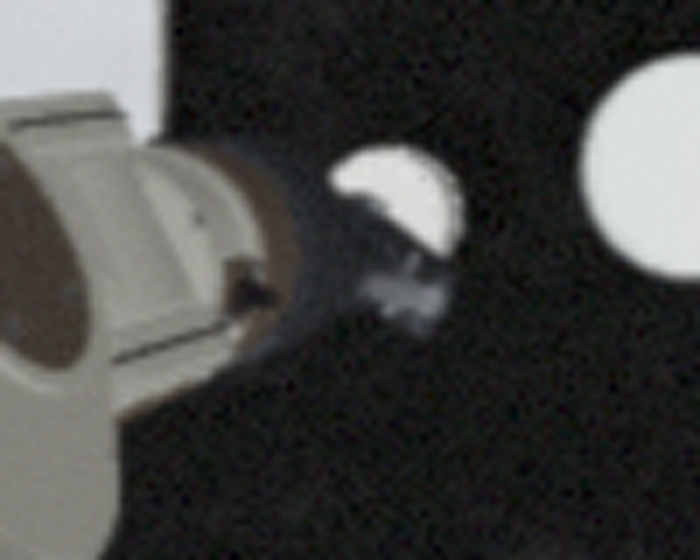

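The bright patch is the outer finger's knuckle. The projected fingertip, at (211,231), falls on the cap in both views. Next I'll lift and go over to the bottle mouth.

Request:
drive_tool([
  {"dx": 0,"dy": 0,"dz": -0.6,"wx": 0,"wy": 0,"wz": 0,"hand": 0},
  {"dx": 0,"dy": 0,"dz": -1.2,"wx": 0,"wy": 0,"wz": 0,"hand": 0},
  {"dx": 0,"dy": 0,"dz": -1.9,"wx": 0,"wy": 0,"wz": 0,"hand": 0},
  {"dx": 0,"dy": 0,"dz": -2.6,"wx": 0,"wy": 0,"wz": 0,"hand": 0},
  {"dx": 0,"dy": 0,"dz": -3.2,"wx": 0,"wy": 0,"wz": 0,"hand": 0},
  {"dx": 0,"dy": 0,"dz": -3.8,"wx": 0,"wy": 0,"wz": 0,"hand": 0},
  {"dx": 0,"dy": 0,"dz": -3.8,"wx": 0,"wy": 0,"wz": 0,"hand": 0},
  {"dx": -0.6,"dy": 0.11,"dz": -3.8,"wx": 0,"wy": 0,"wz": 0,"hand": 0},
  {"dx": -1.2,"dy": 0.22,"dz": -3.8,"wx": 0,"wy": 0,"wz": 0,"hand": 0},
  {"dx": -1.8,"dy": 0.33,"dz": -3.8,"wx": 0,"wy": 0,"wz": 0,"hand": 0},
  {"dx": -2.4,"dy": 0.44,"dz": -3.8,"wx": 0,"wy": 0,"wz": 0,"hand": 0},
  {"dx": -3.0,"dy": 0.55,"dz": -3.8,"wx": 0,"wy": 0,"wz": 0,"hand": 0},
  {"dx": -3.4,"dy": 0.62,"dz": -3.8,"wx": 0,"wy": 0,"wz": 0,"hand": 0},
  {"dx": -3.6,"dy": 0.66,"dz": -3.8,"wx": 0,"wy": 0,"wz": 0,"hand": 0},
  {"dx": -3.6,"dy": 0.66,"dz": -3.8,"wx": 0,"wy": 0,"wz": 0,"hand": 0},
  {"dx": -3.6,"dy": 0.66,"dz": -3.8,"wx": 0,"wy": 0,"wz": 0,"hand": 0},
])

```text
clock: 6.2
eef_pos: [0.6192, 0.1842, 0.2561]
tool_rot: [0.198, 0.98, -0.0, -0.001]
ft_force: [0.7, -0.0, 0.1]
grip_width: 0.0003
grasp_force: 0.0
```

```bash
python3 - <<'E'
from h import *
import cv2
a=bot.camera("top");b=bot.camera("side")
print(np.round(px("side",[.6195,.184,.176]),1),np.round(px("side",[.62,.184,.247]),1))
cv2.imwrite("pics/b1.png",np.hstack([cv2.resize(a[100:260,170:370],(400,320),interpolation=2),cv2.resize(b[100:260,230:430],(400,320),interpolation=2)])[:,:,::-1])
E
```

```text
[328.9 161.3] [329.3 140.7]
```

View pics/b1.png

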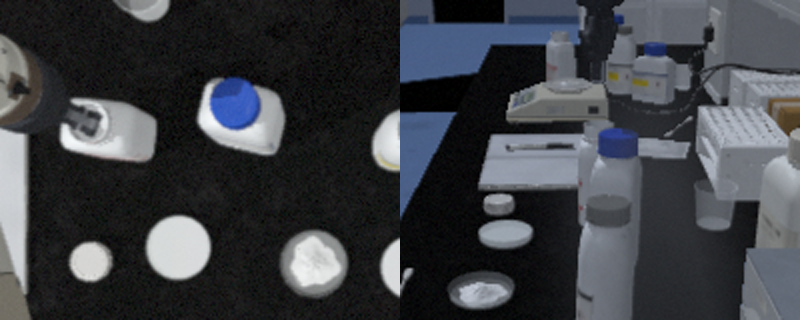

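The top view (left) shows the fingers over the mouth. The side view (right) has the mouth at about pixel (329,162), matching the predicted (329,161). I'll lower 35 mm and dwell.

Request:
drive_tool([
  {"dx": 0,"dy": 0,"dz": 0.2,"wx": 0,"wy": 0,"wz": 0,"hand": 0},
  {"dx": 0,"dy": 0,"dz": 0.5,"wx": 0,"wy": 0,"wz": 0,"hand": 0},
  {"dx": 0,"dy": 0,"dz": 0.7,"wx": 0,"wy": 0,"wz": 0,"hand": 0},
  {"dx": 0,"dy": 0,"dz": 0.7,"wx": 0,"wy": 0,"wz": 0,"hand": 0},
  {"dx": 0,"dy": 0,"dz": 0.7,"wx": 0,"wy": 0,"wz": 0,"hand": 0},
  {"dx": 0,"dy": 0,"dz": 0.7,"wx": 0,"wy": 0,"wz": 0,"hand": 0},
  {"dx": 0,"dy": 0,"dz": 0.7,"wx": 0,"wy": 0,"wz": 0,"hand": 0},
  {"dx": 0,"dy": 0,"dz": 0.7,"wx": 0,"wy": 0,"wz": 0,"hand": 0},
  {"dx": 0,"dy": 0,"dz": 0.7,"wx": 0,"wy": 0,"wz": 0,"hand": 0},
  {"dx": 0,"dy": 0,"dz": 0.7,"wx": 0,"wy": 0,"wz": 0,"hand": 0},
  {"dx": 0,"dy": 0,"dz": 0.7,"wx": 0,"wy": 0,"wz": 0,"hand": 0},
  {"dx": 0,"dy": 0,"dz": 0.7,"wx": 0,"wy": 0,"wz": 0,"hand": 0},
  {"dx": 0,"dy": 0,"dz": 0.7,"wx": 0,"wy": 0,"wz": 0,"hand": 0},
  {"dx": 0,"dy": 0,"dz": 0.7,"wx": 0,"wy": 0,"wz": 0,"hand": 0},
  {"dx": 0,"dy": 0,"dz": 0.7,"wx": 0,"wy": 0,"wz": 0,"hand": 0},
  {"dx": 0,"dy": 0,"dz": 0.7,"wx": 0,"wy": 0,"wz": 0,"hand": 0},
  {"dx": 0,"dy": 0,"dz": 0.7,"wx": 0,"wy": 0,"wz": 0,"hand": 0},
])

```text
clock: 8.0
eef_pos: [0.6198, 0.1843, 0.2223]
tool_rot: [0.198, 0.98, 0.0, 0.0]
ft_force: [0.6, 0.4, -0.8]
grip_width: -0.0003
grasp_force: 0.0
```

Request:
drive_tool([
  {"dx": 0,"dy": 0,"dz": -0.5,"wx": 0,"wy": 0,"wz": 0,"hand": 0},
  {"dx": 0,"dy": 0,"dz": -1.0,"wx": 0,"wy": 0,"wz": 0,"hand": 0},
  {"dx": 0.5,"dy": -0.2,"dz": -1.0,"wx": 0,"wy": 0,"wz": 0,"hand": 0},
  {"dx": 1.1,"dy": -0.46,"dz": -1.0,"wx": 0,"wy": 0,"wz": 0,"hand": 0},
  {"dx": 1.7,"dy": -0.71,"dz": -1.0,"wx": 0,"wy": 0,"wz": 0,"hand": 0},
  {"dx": 2.3,"dy": -0.96,"dz": -1.0,"wx": 0,"wy": 0,"wz": 0,"hand": 0},
  {"dx": 2.9,"dy": -1.21,"dz": -1.0,"wx": 0,"wy": 0,"wz": 0,"hand": 0},
  {"dx": 3.3,"dy": -1.39,"dz": -1.0,"wx": 0,"wy": 0,"wz": 0,"hand": 0},
  {"dx": 3.3,"dy": -1.39,"dz": -1.0,"wx": 0,"wy": 0,"wz": 0,"hand": 0},
  {"dx": 3.3,"dy": -1.39,"dz": -1.0,"wx": 0,"wy": 0,"wz": 0,"hand": 0},
])

```text
clock: 9.0
eef_pos: [0.4411, 0.1843, 0.2729]
tool_rot: [0.197, 0.98, 0.0, 0.001]
ft_force: [0.4, -0.3, 1.4]
grip_width: -0.0001
grasp_force: 0.0
```

Request:
drive_tool([
  {"dx": -0.2,"dy": -0.5,"dz": 0,"wx": 0,"wy": 0,"wz": 0,"hand": 0},
  {"dx": -0.46,"dy": -1.1,"dz": 0,"wx": 0,"wy": 0,"wz": 0,"hand": 0},
  {"dx": -0.71,"dy": -1.7,"dz": 0,"wx": 0,"wy": 0,"wz": 0,"hand": 0},
  {"dx": -0.97,"dy": -2.3,"dz": 0,"wx": 0,"wy": 0,"wz": 0,"hand": 0},
  {"dx": -1.22,"dy": -2.9,"dz": 0,"wx": 0,"wy": 0,"wz": 0,"hand": 0},
  {"dx": -1.47,"dy": -3.5,"dz": 0,"wx": 0,"wy": 0,"wz": 0,"hand": 0},
  {"dx": -1.72,"dy": -4.1,"dz": 0,"wx": 0,"wy": 0,"wz": 0,"hand": 0},
  {"dx": -1.97,"dy": -4.7,"dz": 0,"wx": 0,"wy": 0,"wz": 0,"hand": 0},
  {"dx": -2.1,"dy": -5.0,"dz": 0,"wx": 0,"wy": 0,"wz": 0,"hand": 0},
  {"dx": -2.16,"dy": -5.14,"dz": 0,"wx": 0,"wy": 0,"wz": 0,"hand": 0},
  {"dx": -2.16,"dy": -5.14,"dz": 0,"wx": 0,"wy": 0,"wz": 0,"hand": 0},
  {"dx": -2.16,"dy": -5.14,"dz": 0,"wx": 0,"wy": 0,"wz": 0,"hand": 0},
  {"dx": -2.16,"dy": -5.14,"dz": 0,"wx": 0,"wy": 0,"wz": 0,"hand": 0},
])

```text
clock: 10.3
eef_pos: [0.441, -0.0939, 0.2722]
tool_rot: [0.197, 0.98, 0.0, -0.0]
ft_force: [-0.0, -0.5, 0.4]
grip_width: 0.0003
grasp_force: 0.0
```

Request:
drive_tool([
  {"dx": 0,"dy": 0,"dz": 0.6,"wx": 0,"wy": 0,"wz": 0,"hand": 0},
  {"dx": 0,"dy": 0,"dz": 1.2,"wx": 0,"wy": 0,"wz": 0,"hand": 0},
  {"dx": 0,"dy": 0,"dz": 1.9,"wx": 0,"wy": 0,"wz": 0,"hand": 0},
  {"dx": 0,"dy": 0,"dz": 2.6,"wx": 0,"wy": 0,"wz": 0,"hand": 0},
  {"dx": 0,"dy": 0,"dz": 3.2,"wx": 0,"wy": 0,"wz": 0,"hand": 0},
  {"dx": 0,"dy": 0,"dz": 3.7,"wx": 0,"wy": 0,"wz": 0,"hand": 0},
  {"dx": 0,"dy": 0,"dz": 4.0,"wx": 0,"wy": 0,"wz": 0,"hand": 0},
  {"dx": 0,"dy": 0,"dz": 4.2,"wx": 0,"wy": 0,"wz": 0,"hand": 0},
  {"dx": 0,"dy": 0,"dz": 4.2,"wx": 0,"wy": 0,"wz": 0,"hand": 0},
  {"dx": 0,"dy": 0,"dz": 4.2,"wx": 0,"wy": 0,"wz": 0,"hand": 0},
  {"dx": 0,"dy": 0,"dz": 4.2,"wx": 0,"wy": 0,"wz": 0,"hand": 0},
  {"dx": 0,"dy": 0,"dz": 4.2,"wx": 0,"wy": 0,"wz": 0,"hand": 0},
  {"dx": 0,"dy": 0,"dz": 4.2,"wx": 0,"wy": 0,"wz": 0,"hand": 0},
  {"dx": 0,"dy": 0,"dz": 4.2,"wx": 0,"wy": 0,"wz": 0,"hand": 0},
  {"dx": 0,"dy": 0,"dz": 4.2,"wx": 0,"wy": 0,"wz": 0,"hand": 0},
  {"dx": 0,"dy": 0,"dz": 4.2,"wx": 0,"wy": 0,"wz": 0,"hand": 0},
  {"dx": 0,"dy": 0,"dz": 4.2,"wx": 0,"wy": 0,"wz": 0,"hand": 0},
  {"dx": 0,"dy": 0,"dz": 4.2,"wx": 0,"wy": 0,"wz": 0,"hand": 0},
  {"dx": 0,"dy": 0,"dz": 4.2,"wx": 0,"wy": 0,"wz": 0,"hand": 0},
  {"dx": 0,"dy": 0,"dz": 4.2,"wx": 0,"wy": 0,"wz": 0,"hand": 0},
])

```text
clock: 12.3
eef_pos: [0.4407, -0.0946, 0.0623]
tool_rot: [0.198, 0.98, 0.0, -0.0]
ft_force: [-0.3, 0.4, -0.5]
grip_width: -0.0001
grasp_force: 0.0
```

```bash
python3 - <<'E'
from h import *
import cv2
a=bot.camera("top");b=bot.camera("side")
cv2.imwrite("pics/d1.png",np.hstack([cv2.resize(a[130:290,230:430],(400,320),interpolation=2),cv2.resize(b[140:300,200:400],(400,320),interpolation=2)])[:,:,::-1])
E
```

```text
(no output)
```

View pics/d1.png

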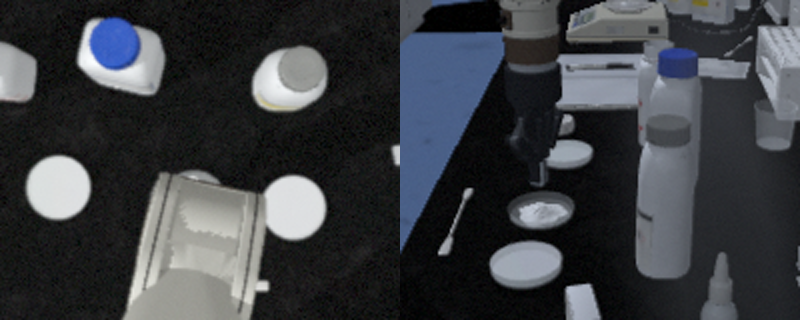

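The side view (right) shows the fingertips a few centimetres above the powder dish, around crop pixel (540,183), and nothing has been disturbed. I'll hand in the job now.

```bash
python3 -c "
from workcell import bot
print(bot.job_done())"
```

```text
the job is handed in; nothing more can be done
None
```

I pointed at the loose cap, then the open bottle, then the powder dish, and handed the job in with the hand still over the dish; no contact showed in the force readings or pictures, but no verdict came back.

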